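# Clear the washbasin before it is scrubbed

## Robot

A 7-joint arm with a two-finger parallel gripper is mounted at the origin on the work surface. World frame = base frame: x ahead of the robot, y to its left, z up, the work surface at z = 0. Lengths are in mm, angles in rad, forces in N, time in s.
With the tool pointing down it reaches from about 400 to 850 mm from the base axis. Payload 6.9 kg.
Tool frame: the origin (TCP) lies at the very end of the fingers, on their centre line; the grasp point (between the pads) lies 19 mm behind it; x points along the fingers, y is the direction in which the jaws open and shut, and the axes are right-handed (so a half turn about x gives the same grasp; the last joint's range is limited). The gripper opens to 85 mm and grips with 20 to 120 N. Pads are 22 mm wide; open, the fingers measure 114 mm over their backs; the gripper's body (76 mm by 85 mm) begins 54 mm behind the grasp point. The pads swing forward as they close: fully open they stand 13 mm farther back than shut.
Start: joints at [0.105, 0.507, -0.238, 1.5, 0.126, 1.149, -0.155], TCP at [624.989, -0.025, 231.275] pointing down, gripper open.
Joint ranges: [-3.08, 3.08], [-0.24, 2.05], [-1.43, 1.35], [0, 2.5], [-1.52, 4.66], [0.17, 1.96], [-2.89, 2.89]. Speed limits (rad/s): [2.39, 2.39, 3.14, 3.14, 3.14, 3.14, 3.14].

## Interface

Orientations are given as [roll, pitch, yaw] about the fixed x, y, z axes, in that order (R = Rz(yaw) Ry(pitch) Rx(roll)).
In Python, from rig import bot, eyes, spotter gives the robot as it stands.
- The arm moves only by the tool move_arm, never from a script. Its argument "motion" is a list of rows, each a list of 3 entries, a list of its own where there are three numbers: the shift along the world's x, y, z normalised to -1 to 1, where 1 is 300 mm, then the turn, a rotation vector about the world's x, y, z normalised to -1 to 1, where 1 is 30 degrees, then the opening, from 0 (shut) to 1 (fully open). A call has 1 to 8 rows; each row is the pose to reach, as a shift and turn from the pose measured when the call began; what a row does not reach only later rows make up. A row lasts 1/10 s, in which the tool goes at most 50 mm and 8.59 degrees, less where a joint would pass 70% of its speed; a pose out of reach is approached as far as the arm can. A call with a number of a shift or a turn outside -1 to 1 is refused whole. A call with a gripper value outside its range is refused whole. The fingers move at their own pace and stop on an object; the grip force is fixed at half the most. Time passes only in rows, so rows that repeat a pose let the fingers close. It gives the time, the measured TCP pose, the force and the opening at its end, in the units of the state.
- bot.state(): the state, without advancing time (a new reading comes with each control period).
- eyes.grab_frame(name): name is "scene" or "side" or "wrist"; returns the picture (480x640x3 uint8, red, green, blue); there is no depth.
- eyes.get_calibration(name): a dict with "fx", "fy", "cx", "cy" (pixels), "extrinsics" (4x4, takes a point from world to camera coordinates); the wrist camera has in their place "mount" (4x4, takes a point from camera to tool coordinates, whose origin is the TCP and whose axes are the tool frame's). Camera axes: x right, y down, z forward; pixel columns grow to the right and rows downward; lengths in mm; the calibration is good to about 2 mm. The wrist camera is an equidistant fisheye: a pixel r from the principal point sees the ray r / f radians off the axis. A picture is of the moment at which its call begins: read the wrist's pose just before it. get_calibration takes no time and is no camera call.
- bot.hand_in(): hands the job in, once; it reports no verdict.
Trained networks look in the newest picture that a camera, given by its name, has taken for a name from the list of things; names that differ only in an ending like _2 or _b are one class to them, and where a whole thing is asked for, a point or a joint stands for the part that bears it (a point fixed in the world has none). Each returns a list of dicts, best first, with "conf" (0 to 1); they miss things now and then, are a little off and sometimes report something else, mostly with a low value. They report only what shows in the picture. A call takes as long as a camera call. They do not tell look-alikes from the thing itself.
- spotter.find_in(thing, camera): "point" ([x, y, z] in mm, in the coordinates of the camera as it stood for that picture, good to about 4 mm: the middle of the surface that is visible of it).
The state is a dict: "clock": time; "joint_positions": joint angles; "qvel": joint speeds; "effort": joint torques, N m; "tcp_pos": TCP position; "tool_rot": TCP orientation; "contact_force": force on the tool from outside, world axes, zero at the start; "ft_torque": the same for the moment, N m; "grip_width": finger opening in mm.
Only numpy, scipy, OpenCV 4.12 (cv2) and the standard library are available. Lean on these libraries where they do the work, as an engineer would, in place of code of your own. Each camera call takes 0.05 s, during which the arm holds its last target. There are 200 camera calls.

## Task

The washbasin is about to be scrubbed and its plug descaled, so clear it out: lay the bar of soap flat in the soap dish, and stand the cream jar and the small amber bottle upright next to each other in the wooden tray. Push the pop-up waste's lift rod (behind the tap) all the way down so that the plug rises out of the drain, then take the plug out and put it in the metal bowl. Leave the scrubbing brush lying in the basin where it is.

Things in the scene. Friction and masses are not known exactly. Their poses are not given: they have to be found in the camera images.
- soap: Bar of soap, cream-coloured, smooth, rounded edges, 78 x 50 x 26 mm, lying flat in the basin. Origin: centre of its underside; x along its 78 mm length, y across its 50 mm width, z up. It starts with its length within 0.5 rad of the basin's x axis.
- cream_jar: Squat round glass jar of face cream with a broad white screw lid, 54 mm in diameter, 41 mm high, standing in the basin. Origin: centre of its underside, z up.
- amber_bottle: Small round amber glass bottle with a paper label and narrow black screw cap, standing in the basin: body 38 mm in diameter up to 54 mm height, then a shoulder, cap 23 mm in diameter from 61 to 82 mm (the top). Origin: centre of its underside, z up. Held well by the body at 30 to 50 mm height.
- plug: Chrome drain plug, seated flush in the drain (45 mm hole) in the basin floor until raised. Cap 40 mm across, 9.5 to 17.5 mm above the origin, over a rubber foot 32 mm across. Origin: centre of the foot's underside, z up; seated, it is 16.5 mm below the basin floor. Raised by the rod it stands loose, its cap 7 to 15 mm above the floor; lift it straight by the cap.
- soap_dish: White ceramic soap dish, fixed, 112 mm (x) by 142 mm (y), rim 16 mm high and 8 mm thick, so 96 x 126 mm inside; low ribs across the floor, on whose tops (10 mm above the origin) the soap lies. The soap's length goes along the dish's y. Origin: centre of its underside.
- toiletry_tray: Light wooden open tray, fixed, 116 mm (x) by 160 mm (y), rim 20 mm high, walls and floor 6 mm thick (inside 104 x 148 mm). Holds the jar and the bottle side by side along its y. Origin: centre of its underside.
- steel_bowl: Small round brushed metal bowl, fixed, 34 mm high, 134 mm across at the rim and about 100 mm at the flat bottom, wall and floor 3 mm. Origin: centre of its underside.
- lift_rod (a joint): How far the lift rod of the basin's pop-up waste is pushed down, in m: 0 up (plug seated), 0.025 at the lower stop (plug raised 14 mm). 3 to 4 N moves it; it stays where left. The basin, white ceramic and fixed, is 90 mm high at rim and deck; its bowl's flat floor is 22 mm above the counter and, measured from the rod along the knob's axes, spans x 55 to 285 mm and y -205 to 205 mm.
- rod_knob (a point): Top centre of the lift rod's chrome knob, 20 mm across, behind the tap; up, 186 mm above the counter. Axes are the basin's: x towards tap and drain, y along the basin, z up. From the knob along x: the tap (42 mm across, 182 mm high with its lever) at 40 mm, spout 26 mm wide reaching to 123 mm, 110 to 140 mm above the counter; drain centre at 182.5 mm; the basin's back edge at -55 mm.
- scrub_brush: Wooden scrubbing brush with pale bristles and an arched wooden grip on top, 94 x 44 x 48 mm, lying bristles down in the basin; it stays there. Origin: centre of its underside, x along its length.
Things that resemble listed ones, but are neither listed nor needed, are in the scene too. Of the things like the steel_bowl, leave any that is black; of the rest the larger one is meant. Of the things shaped like the toiletry_tray, the wooden one is meant.

How it is judged (in metres and radians):
On the way:
1. the lift rod is pushed down so that the plug rises from the drain (value of joint lift_rod above 0.022 m), for 0.1 s.
At the end, for the whole second after the job is handed in: Soap flat (0.12 rad) on the ribs inside the soap dish, within 34 mm of its centre; cream jar and amber bottle upright (0.12 rad) on the wooden tray's floor; plug in the metal bowl, within 50 mm of its centre; all at rest; scrubbing brush within 35 mm of its start (horizontal distance between soap and soap_dish below 0.034 m and (z of soap in the frame of soap_dish below 0.014 m or (angle between soap's own z axis and vertical above 3 rad and z of soap in the frame of soap_dish below 0.04 m)) and angle between the z axis of soap and the z axis of soap_dish, either way round below 0.12 rad and x of cream_jar in the frame of toiletry_tray between -0.042 and 0.042 m and y of cream_jar in the frame of toiletry_tray between -0.066 and 0.066 m and z of each of cream_jar, amber_bottle in the frame of toiletry_tray below 0.01 m and angle between each of cream_jar, amber_bottle's own z axis and vertical below 0.12 rad and x of amber_bottle in the frame of toiletry_tray between -0.042 and 0.042 m and y of amber_bottle in the frame of toiletry_tray between -0.066 and 0.066 m and horizontal distance between plug and steel_bowl below 0.05 m and z of plug in the frame of steel_bowl below 0.034 m and linear speed of each of soap, cream_jar, amber_bottle, plug below 0.02 m/s and distance of scrub_brush from where it was at the start of the episode below 0.035 m); the robot touches nothing.
It also fails if it takes over 138 s, if anything falls off the work surface, if the arm or the gripper's body presses on something with over 40 N, if the wrist force passes 120 N, or if a joint passes its speed limit or range.

## Working session

There is one attempt and no reset: what is moved stays moved. The work goes in short steps, Python scripts to look and compute and a tool call to move; the robot and the scene stay as the last step left them, time stands still between calls to the robot, and variables do not carry over. Pictures are saved under pics/ and viewed, about 12 in all and at most 16, crops included, and the job is handed in when it is done.

Besides the shell and the picture viewer there is one more tool, called after "Emit:" by a JSON object that holds its "method" and its "body", one argument or row to a line. move_arm: Moves the arm, as the interface text tells. Its arguments: {"type":"object","properties":{"motion":{"type":"array","items":{"type":"array"}}},"required":["motion"]}

```bash
mkdir -p pics
cat > h.py <<'E'
import numpy as np, cv2
from rig import bot, eyes, spotter
from scipy.spatial.transform import Rotation as R
def T_wrist():
    s=bot.state(); T=np.eye(4); T[:3,:3]=R.from_euler('xyz',s['tool_rot']).as_matrix(); T[:3,3]=s['tcp_pos']
    return T@np.array(eyes.get_calibration('wrist')['mount'])
def cam2w(name):
    return T_wrist() if name=='wrist' else np.linalg.inv(np.array(eyes.get_calibration(name)['extrinsics']))
def snap(name,fn=None):
    T=cam2w(name); im=eyes.grab_frame(name)
    if fn: cv2.imwrite('pics/'+fn,im[:,:,::-1])
    return T,im
def proj(name,P,T):
    c=eyes.get_calibration(name); p=np.linalg.inv(T)@np.append(P,1); 
    if name=='wrist':
        r=np.hypot(p[0],p[1]); th=np.arctan2(r,p[2]); return c['cx']+c['fx']*th*p[0]/r, c['cy']+c['fy']*th*p[1]/r
    return c['cx']+c['fx']*p[0]/p[2], c['cy']+c['fy']*p[1]/p[2]
def ray(name,uv,T,z):
    c=eyes.get_calibration(name); x=(uv[0]-c['cx'])/c['fx']; y=(uv[1]-c['cy'])/c['fy']
    if name=='wrist':
        th=np.hypot(x,y); k=np.sin(th)/th if th>0 else 1; d=np.array([x*k,y*k,np.cos(th)])
    else: d=np.array([x,y,1])
    d=T[:3,:3]@d; o=T[:3,3]; return o+d*(z-o[2])/d[2]
def find(th,name,T,minc=0.2):
    for d in spotter.find_in(th,name):
        if d['conf']>=minc:
            p=(T@np.append(d['point'],1))[:3]; print(name,th,round(d['conf'],2),p.round(0),'px',np.round(proj(name,p,T)))
E
python3 - <<'E'
from h import *
s=bot.state(); print({k:np.round(s[k],3) for k in ('clock','tcp_pos','tool_rot','contact_force','grip_width')})
for n in ('scene','side'):
    T,im=snap(n,n+'0.png'); print(n,T[:3,3].round())
    for th in ['soap','cream_jar','amber_bottle','plug','soap_dish','toiletry_tray','steel_bowl','lift_rod','scrub_brush']: find(th,n,T)
snap('wrist','wrist0.png')
E
```

```text
{'clock': np.float64(0.0), 'tcp_pos': array([ 6.24488e+02, -5.60000e-02,  2.30428e+02]), 'tool_rot': array([-1.58 ,  1.569,  3.133]), 'contact_force': array([-0.217, -0.617,  0.173]), 'grip_width': np.float64(85.553)}
scene [1356. -694.  988.]
scene soap 0.55 [ 559. -122.   42.] px [324. 281.]
scene cream_jar 0.84 [689. 129.  63.] px [417. 270.]
scene amber_bottle 0.75 [ 683. -133.   79.] px [346. 299.]
scene plug 0.57 [630.   0.  23.] px [370. 284.]
scene soap_dish 0.9 [584. 368.  10.] px [445. 238.]
scene toiletry_tray 0.94 [421. 396.   8.] px [418. 213.]
scene toiletry_tray 0.64 [164. 279.  10.] px [351. 190.]
scene steel_bowl 0.92 [ 731. -350.    2.] px [288. 366.]
scene steel_bowl 0.8 [ 628. -554.    2.] px [197. 374.]
scene steel_bowl 0.69 [ 564. -359.    4.] px [254. 324.]
scene scrub_brush 0.67 [563. 117.  54.] px [387. 250.]
side [  395. -1043.   862.]
side cream_jar 0.84 [687. 124.  61.] px [393. 203.]
side amber_bottle 0.69 [ 676. -136.   70.] px [409. 263.]
side soap_dish 0.63 [585. 398.  13.] px [343. 168.]
side toiletry_tray 0.93 [402. 402.  10.] px [286. 171.]
side toiletry_tray 0.83 [199. 334.   7.] px [219. 185.]
side toiletry_tray 0.67 [685. 123.  63.] px [392. 203.]
side steel_bowl 0.92 [ 754. -342.    6.] px [463. 348.]
side steel_bowl 0.86 [ 582. -346.    8.] px [382. 354.]
side steel_bowl 0.69 [ 647. -542.    8.] px [437. 438.]
side lift_rod 0.5 [448.  10. 164.] px [307. 198.]
side scrub_brush 0.52 [565. 113.  47.] px [348. 211.]
```

View pics/scene0.png

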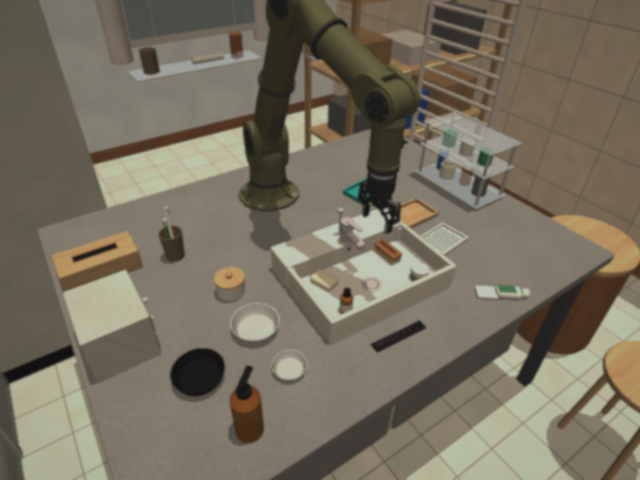

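View pics/side0.png

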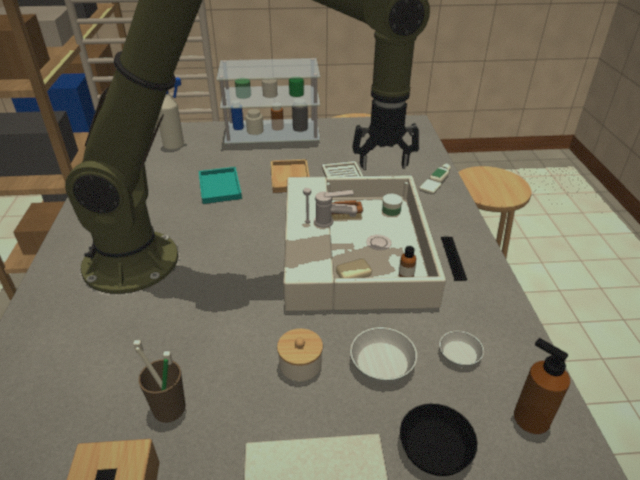

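Scene: soap (324,281), bottle (346,299), plug (372,284), brush (388,250), jar (418,270). Possible confusions are the trays, wooden (416,213) and teal (355,190), so the wooden one. The bowls are large metal (255,323), small metal (289,366) and black (197,372), so the large metal one.

Run:
```python
from h import *
c=eyes.get_calibration('wrist'); print(np.round(c['mount'],3),c['fx'],c['cx'],c['cy'])
T,im=snap('wrist')
for th in ['soap','cream_jar','amber_bottle','plug','lift_rod','scrub_brush','soap_dish','toiletry_tray','steel_bowl']: find(th,'wrist',T)
```

```text
[[-0.0000e+00 -3.2600e-01  9.4600e-01 -1.4154e+02]
 [ 1.0000e+00  1.0000e-03  1.0000e-03 -1.5100e-01]
 [-1.0000e-03  9.4600e-01  3.2600e-01 -8.3390e+01]
 [ 0.0000e+00  0.0000e+00  0.0000e+00  1.0000e+00]] 371.64829954431775 318.3646128301555 235.38172205241386
wrist soap 0.88 [ 553. -112.   46.] px [248. 311.]
wrist soap 0.3 [687. 138.  59.] px [393.  51.]
wrist cream_jar 0.92 [687. 138.  57.] px [393.  51.]
wrist amber_bottle 0.78 [ 674. -111.   75.] px [369. 327.]
wrist plug 0.63 [634.   8.  23.] px [327. 191.]
wrist lift_rod 0.86 [451.  14. 184.] px [ 54. 241.]
wrist scrub_brush 0.66 [559. 125.  55.] px [240.  65.]
wrist toiletry_tray 0.6 [238. 263.  11.] px [8. 5.]
wrist steel_bowl 0.77 [ 738. -316.   15.] px [399. 421.]
```

View pics/wrist0.png

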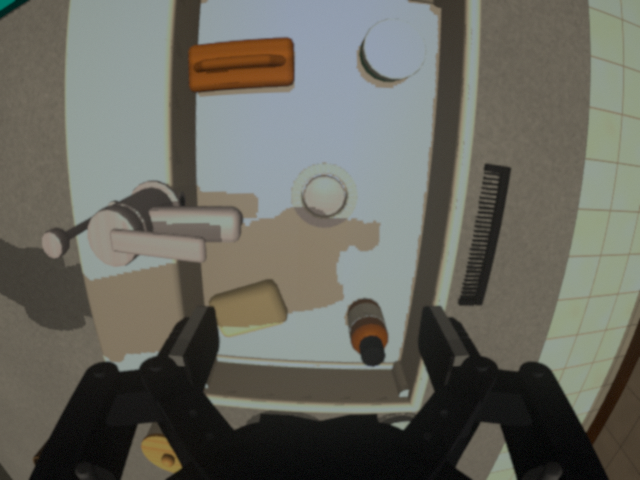

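The wrist view is as expected: knob at (55,243), drain ring (324,195), soap (250,308), bottle (368,330), brush (242,64), jar (392,52). The tap lies between knob and drain. Next, refine the points by ray.

Run:
```python
from h import *
T=cam2w('wrist'); print(T[:3,3].round())
k=ray('wrist',(55,243),T,186); d=ray('wrist',(325,194),T,24); print('knob',k,'plug',d, 'dist',np.linalg.norm((d-k)[:2]),'yaw',np.arctan2(*(d-k)[1::-1]))
print('jar top',ray('wrist',(393,48),T,63),'soap top corners',[ray('wrist',p,T,48).round() for p in [(212,303),(274,281),(287,303),(222,325)]])
print('bottle cap',ray('wrist',(372,350),T,104))
print('brush',[ray('wrist',p,T,50).round() for p in [(189,47),(292,38),(295,82),(190,91)]])
print('floor wall R',[ray('wrist',p,T,22).round() for p in [(437,10),(410,300)]])
```

```text
[625.  83. 373.]
knob [454.18282378  13.65525706 186.        ] plug [631.4234564    5.28407089  24.        ] dist 177.43821068030832 yaw -0.0471955541357442
jar top [686.19878654 139.54305795  63.        ] soap top corners [array([ 516., -102.,   48.]), array([582., -76.,  48.]), array([ 594., -100.,   48.]), array([ 523., -129.,   48.])]
bottle cap [ 673.16332911 -117.63240461  104.        ]
brush [array([511., 147.,  50.]), array([603., 149.,  50.]), array([605., 110.,  50.]), array([512., 107.,  50.])]
floor wall R [array([738., 190.,  22.]), array([ 726., -112.,   22.])]
```

Emit:
{"method": "move_arm", "body": {
  "motion": [
    [[-0.583,0.04,0],[0,0,0],0],
    [[-0.583,0.04,0],[0,0,0],0],
    [[-0.583,0.04,0],[0,0,0],0],
    [[-0.583,0.04,0],[0,0,0],0],
    [[-0.583,0.04,0],[0,0,0],0],
    [[-0.583,0.04,0],[0,0,0],0],
    [[-0.583,0.04,0],[0,0,0],0],
    [[-0.583,0.04,0],[0,0,0],0]
  ]
}}

```text
clock: 2.35
tcp_pos: [451.1, 12.0, 231.1]
tool_rot: [2.783, 1.57, 1.212]
contact_force: [1.1, -0.2, 0.7]
grip_width: -0.0
```

Run:
```python
from h import *
T,im=snap('wrist','w1.png')
find('lift_rod','wrist',T); find('plug','wrist',T)
cv2.imwrite('pics/w1c.png',im[150:480,120:640,::-1])
for p in [(450,14,186),(454,14,186)]: print(proj('wrist',p,T))
```

```text
wrist lift_rod 0.88 [448.  15. 185.] px [313. 262.]
wrist lift_rod 0.58 [552. 127.  55.] px [436.  81.]
wrist plug 0.77 [628.   3.  22.] px [487. 210.]
(np.float64(316.3221360985692), np.float64(264.95329877507027))
(np.float64(323.6304075282294), np.float64(264.9561933296754))
```

View pics/w1c.png

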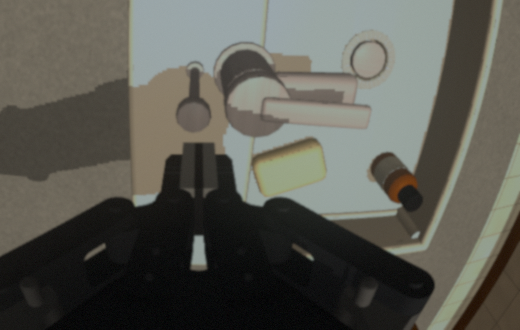

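Knob in full image (314,264) → (449,14). I'll descend on it, slightly on the side away from the tap.

Emit:
{"method": "move_arm", "body": {
  "motion": [
    [[-0.013,0.006,-0.12],[0,0,0],0],
    [[-0.013,0.006,-0.12],[0,0,0],0],
    [[-0.013,0.006,-0.16],[0,0,0],0],
    [[-0.013,0.006,-0.18],[0,0,0],0],
    [[-0.013,0.006,-0.2],[0,0,0],0],
    [[-0.013,0.006,-0.215],[0,0,0],0],
    [[-0.013,0.006,-0.225],[0,0,0],0],
    [[-0.013,0.006,-0.225],[0,0,0],0]
  ]
}}

```text
clock: 3.3
tcp_pos: [446.7, 13.7, 163.3]
tool_rot: [-1.917, 1.57, 2.796]
contact_force: [-0.0, -0.7, 0.7]
grip_width: -0.2
```

Emit:
{"method": "move_arm", "body": {
  "motion": [
    [[0,0,-0.004],[0,0,0],0],
    [[0,0,-0.008],[0,0,0],0],
    [[0,0,-0.012],[0,0,0],0],
    [[0,0,-0.014],[0,0,0],0],
    [[0,0,-0.014],[0,0,0],0]
  ]
}}

```text
clock: 3.8
tcp_pos: [447.0, 13.7, 160.9]
tool_rot: [1.304, 1.57, -0.267]
contact_force: [-6.4, -0.4, 24.7]
grip_width: -0.2
```

Run:
```python
from h import *
print(bot.state()['contact_force'])
T,im=snap('wrist','w2.png')
find('lift_rod','wrist',T); find('plug','wrist',T)
cv2.imwrite('pics/w2c.png',im[100:430,200:640,::-1])
```

```text
[-6.41550074 -0.41285252 24.69847128]
wrist lift_rod 0.83 [448.  16. 132.] px [321. 278.]
wrist plug 0.56 [630.   3.  34.] px [530. 237.]
```

View pics/w2c.png

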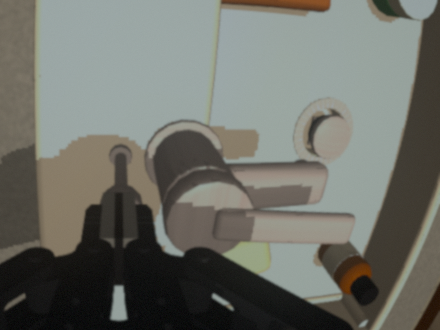

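The lower stop is reached at 24.7 N, and the plug now stands proud at (523,232) in the full image. Next I'll lift off and go over the soap, turning the jaws about −70°.

Emit:
{"method": "move_arm", "body": {
  "motion": [
    [[0,0,0.16],[0,0,0],0],
    [[0,0,0.27],[0,0,-0.2],0],
    [[0,0,0.27],[0,0,-1],0],
    [[0.15,-0.17,0.27],[0,0,-1],1],
    [[0.32,-0.35,0.27],[0,0,-1],1],
    [[0.38,-0.37,0.27],[0,0,-1],1],
    [[0.38,-0.37,0.27],[0,0,-1],1],
    [[0.38,-0.37,0.27],[0,0,-1],1]
  ]
}}

```text
clock: 4.75
tcp_pos: [561.5, -98.6, 240.7]
tool_rot: [-0.026, 1.57, -2.123]
contact_force: [-0.8, 0.7, -0.3]
grip_width: 72.1
```

Emit:
{"method": "move_arm", "body": {
  "motion": [
    [[0,0,0],[0,0,-1],1],
    [[0,0,0],[0,0,-1],1],
    [[0,0,0],[0,0,-1],1],
    [[0,0,0],[0,0,-1],1],
    [[0,0,0],[0,0,-1],1]
  ]
}}

```text
clock: 5.25
tcp_pos: [560.4, -96.9, 240.8]
tool_rot: [-0.715, 1.569, 2.949]
contact_force: [0.8, -0.3, 0.1]
grip_width: 85.2
```

```bash
cat >> h.py <<'E'
def pose():
    s=bot.state(); M=R.from_euler('xyz',s['tool_rot']).as_matrix()
    print('t',round(s['clock'],2),'tcp',np.round(s['tcp_pos'],1),'xax',M[:,0].round(3),'jaw deg',round(np.degrees(np.arctan2(M[1,1],M[0,1])),1),'grip',round(s['grip_width'],1),'F',np.round(s['contact_force'],1),'j7',round(s['joint_positions'][6],2))
E
python3 - <<'E'
from h import *
pose(); T,im=snap('wrist','w3.png')
for th in ('soap','amber_bottle','plug','cream_jar'): find(th,'wrist',T)
E
```

```text
t 5.25 tcp [560.4 -96.9 240.8] xax [-0.001  0.    -1.   ] jaw deg -60.1 grip 85.2 F [ 0.8 -0.3  0.1] j7 -0.92
wrist soap 0.82 [ 549. -119.   47.] px [333. 224.]
wrist soap 0.37 [459. 312.  11.] px [  4. 117.]
wrist amber_bottle 0.59 [ 674. -115.   80.] px [407. 107.]
wrist plug 0.69 [630.   4.  38.] px [260.  84.]
wrist cream_jar 0.56 [666. 129.  27.] px [173.   2.]
```

View pics/w3.png

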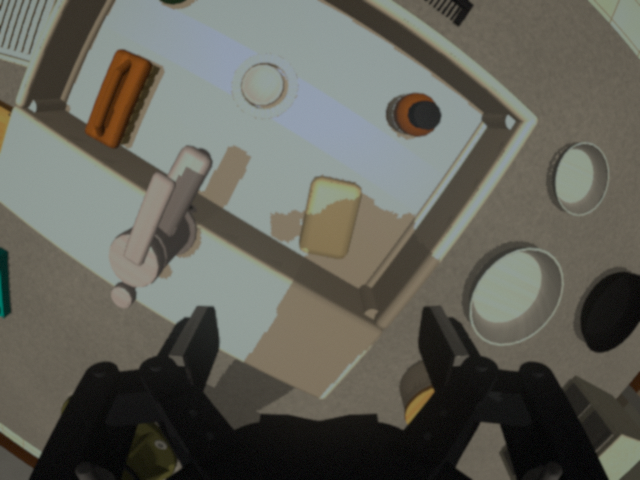

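Soap in view: corners approx (310,180), (359,184), (347,256), (302,250). Bottle cap at (424,114).

Run:
```python
from h import *
T=cam2w('wrist')
P=np.array([ray('wrist',p,T,44)[:2] for p in [(310,179),(360,184),(347,257),(301,250)]]); print(P.round(),P.mean(0))
v=(P[0]+P[1]-P[2]-P[3])/2; w=(P[1]+P[2]-P[0]-P[3])/2; print(np.linalg.norm(v),np.degrees(np.arctan2(v[1],v[0])),np.linalg.norm(w),np.degrees(np.arctan2(w[1],w[0])))
print('bottle cap',ray('wrist',(424,114),T,104),'plug',ray('wrist',(263,84),T,37))
print('bowl rim',[ray('wrist',p,T,34).round() for p in [(470,300),(562,280),(530,247),(495,343)]])
```

```text
[[ 577.  -81.]
 [ 596. -123.]
 [ 527. -151.]
 [ 511. -108.]] [ 552.76723147 -115.83251208]
72.23814314794772 22.204981582540515 46.170463865403626 -67.38609208012448
bottle cap [ 674.58858061 -125.34350977  104.        ] plug [6.31940816e+02 5.00507766e-01 3.70000000e+01]
bowl rim [array([ 549., -305.,   34.]), array([ 630., -405.,   34.]), array([ 637., -331.,   34.]), array([ 517., -379.,   34.])]
```

Emit:
{"method": "move_arm", "body": {
  "motion": [
    [[-0.025,-0.06,0],[0,0,-0.25],1],
    [[-0.025,-0.06,-0.16],[0,0,-0.25],1],
    [[-0.025,-0.06,-0.32],[0,0,-0.25],1],
    [[-0.025,-0.06,-0.48],[0,0,-0.25],1],
    [[-0.025,-0.06,-0.6],[0,0,-0.25],1],
    [[-0.025,-0.06,-0.68],[0,0,-0.25],1],
    [[-0.025,-0.06,-0.715],[0,0,-0.25],1],
    [[-0.025,-0.06,-0.715],[0,0,-0.25],1]
  ]
}}

```text
clock: 6.3
tcp_pos: [553.0, -116.1, 25.3]
tool_rot: [-0.547, 1.568, 2.988]
contact_force: [0.5, 0.4, 0.6]
grip_width: 85.5
```

Emit:
{"method": "move_arm", "body": {
  "motion": [
    [[0,0,0],[0,0,0],0.4],
    [[0,0,0],[0,0,0],0.4],
    [[0,0,0],[0,0,0],0.4],
    [[0,0,0],[0,0,0],0.4],
    [[0,0,0],[0,0,0],0.4],
    [[0,0,0],[0,0,0],0.4]
  ]
}}

```text
clock: 6.9
tcp_pos: [554.0, -116.2, 27.2]
tool_rot: [-0.79, 1.57, 2.744]
contact_force: [-1.8, 0.4, 6.9]
grip_width: 48.8
```

Gripped at 48.8 mm. I'll lift it and carry it towards the dish, turning back as it goes.

Emit:
{"method": "move_arm", "body": {
  "motion": [
    [[0,0,0.1],[0,0,0],0.3],
    [[0,0,0.25],[0,0,0],0.3],
    [[0,0,0.4],[0,0,0],0.3],
    [[0,0,0.55],[0,0,0],0.3],
    [[0.05,0.1,0.6],[0,0,0.2],0.3],
    [[0.1,0.25,0.6],[0,0,0.5],0.3],
    [[0.1,0.4,0.6],[0,0,0.8],0.3],
    [[0.1,0.55,0.6],[0,0,1],0.3]
  ]
}}

```text
clock: 7.7
tcp_pos: [584.2, 50.4, 208.5]
tool_rot: [2.296, 1.569, 0.076]
contact_force: [-0.3, 0.2, 0.1]
grip_width: 48.9
```

Emit:
{"method": "move_arm", "body": {
  "motion": [
    [[0,0.16,0],[0,0,0.25],0.3],
    [[0,0.32,0],[0,0,0.5],0.3],
    [[0,0.48,0],[0,0,0.75],0.3],
    [[0,0.64,0],[0,0,1],0.3],
    [[0,0.8,0],[0,0,1],0.3],
    [[0,0.9,0],[0,0,1],0.3],
    [[0,0.9,0],[0,0,1],0.3],
    [[0,0.9,0],[0,0,1],0.3]
  ]
}}

```text
clock: 8.5
tcp_pos: [583.8, 321.0, 209.0]
tool_rot: [2.066, 1.568, 0.371]
contact_force: [-0.8, -1.0, -0.5]
grip_width: 49.4
```

Run:
```python
from h import *
pose(); T,im=snap('wrist','w4.png')
for th in ('soap','soap_dish','toiletry_tray'): find(th,'wrist',T)
```

```text
t 8.5 tcp [583.8 321.  209. ] xax [ 0.002  0.001 -1.   ] jaw deg -7.1 grip 49.4 F [-0.8 -1.  -0.5] j7 -0.8
wrist soap 0.76 [581. 326. 226.] px [310. 322.]
wrist soap_dish 0.67 [583. 366.   4.] px [311. 154.]
wrist toiletry_tray 0.69 [416. 373.   4.] px [147. 173.]
wrist toiletry_tray 0.6 [215. 321.   8.] px [ 26. 244.]
```

View pics/w4.png

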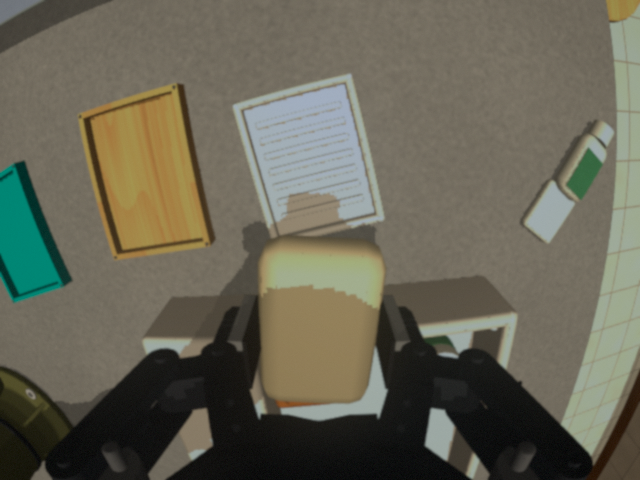

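The dish has corners (234,104), (351,75), (383,217). The wooden tray has corners (79,116), (179,84), (212,244), (114,258), and the teal tray is at the left. The soap is held straight.

Run:
```python
from h import *
T=cam2w('wrist')
def rect(px,z):
    P=np.array([ray('wrist',p,T,z)[:2] for p in px]); print(P.round().tolist())
    print('TL-TR',np.linalg.norm(P[1]-P[0]).round(),'TR-BR',np.linalg.norm(P[2]-P[1]).round(),'centre',((P[0]+P[2])/2).round(1),'y-ang',np.degrees(np.arctan2(*(P[1]-P[2])[::-1])).round(1),'x-ang',np.degrees(np.arctan2(*(P[1]-P[0])[::-1])).round(1))
    return P
rect([(234,104),(351,75),(383,217)],16)
P=rect([(79,116),(179,84),(212,244),(114,258)],20); print(P.mean(0))
Q=np.array([ray('wrist',p,T,235)[:2] for p in [(262,243),(384,245),(378,400),(262,400)]]); print(Q.round(), Q.mean(0))
```

```text
[[522.0, 420.0], [629.0, 431.0], [644.0, 298.0]]
TL-TR 107.0 TR-BR 135.0 centre [583.2 358.9] y-ang 96.7 x-ang 6.0
[[358.0, 445.0], [474.0, 449.0], [478.0, 293.0], [361.0, 291.0]]
TL-TR 116.0 TR-BR 156.0 centre [417.9 369.1] y-ang 91.1 x-ang 1.6
[417.76926948 369.44165234]
[[571. 362.]
 [612. 356.]
 [606. 285.]
 [557. 292.]] [586.59676436 323.43216073]
```

Emit:
{"method": "move_arm", "body": {
  "motion": [
    [[-0.003,0.12,-0.1],[0,0,0.25],0.3],
    [[-0.003,0.12,-0.25],[0,0,0.45],0.3],
    [[-0.003,0.12,-0.4],[0,0,0.45],0.3],
    [[-0.003,0.12,-0.52],[0,0,0.45],0.3],
    [[-0.003,0.12,-0.58],[0,0,0.45],0.3],
    [[-0.003,0.12,-0.61],[0,0,0.45],0.3],
    [[-0.003,0.12,-0.63],[0,0,0.45],0.3],
    [[-0.003,0.12,-0.637],[0,0,0.45],0.3]
  ]
}}

```text
clock: 9.5
tcp_pos: [584.6, 354.4, 18.4]
tool_rot: [1.837, 1.567, 0.373]
contact_force: [-0.6, 0.1, -0.5]
grip_width: 49.1
```

Run:
```python
from h import *
pose(); T,im=snap('wrist','w5.png')
```

```text
t 9.5 tcp [584.6 354.4  18.4] xax [ 0.003  0.001 -1.   ] jaw deg 6.1 grip 49.1 F [-0.6  0.1 -0.5] j7 -0.71
```

View pics/w5.png

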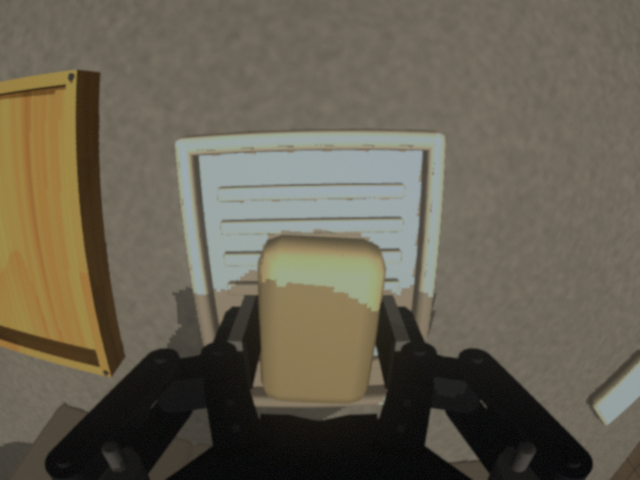

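Aligned, but the soap looks a bit near the dish's near rim (row ~390). I'll compute the offset from the far corners at (177,143) and (444,136).

Run:
```python
from h import *
T=cam2w('wrist')
P=np.array([ray('wrist',p,T,16)[:2] for p in [(177,143),(445,136)]]); d=P[1]-P[0]; L=np.linalg.norm(d); d/=L
print(P.round(),L,np.degrees(np.arctan2(d[1],d[0])),'centre',P.mean(0)+71*np.array([d[1],-d[0]]))
Q=np.array([ray('wrist',p,T,40)[:2] for p in [(260,240),(384,240),(378,400),(262,400)]]); print('soap',Q.mean(0))
```

```text
[[520. 421.]
 [627. 435.]] 107.59189866547906 7.500367664102942 centre [582.44542954 357.82797749]
soap [585.06254947 357.34332344]
```

Soap and dish centres agree within 3 mm. I'll lower it the last 3 mm and release with a partial opening.

Emit:
{"method": "move_arm", "body": {
  "motion": [
    [[-0.006,0.005,-0.004],[0,0,0],0.3],
    [[-0.006,0.005,-0.008],[0,0,0],0.3],
    [[-0.006,0.005,-0.01],[0,0,0],0.3],
    [[-0.006,0.005,-0.01],[0,0,0],0.3]
  ]
}}

```text
clock: 9.95
tcp_pos: [582.8, 356.1, 15.8]
tool_rot: [1.855, 1.567, 0.391]
contact_force: [-0.6, -0.4, -0.4]
grip_width: 48.9
```

Emit:
{"method": "move_arm", "body": {
  "motion": [
    [[0,0,0],[0,0,0],0.66],
    [[0,0,0],[0,0,0],0.68],
    [[0,0,0],[0,0,0],0.68],
    [[0,0,0.05],[0,0,0],0.68],
    [[0,0,0.15],[0,0,0],0.7],
    [[0,0,0.3],[0,0,0],1],
    [[0,0,0.45],[0,0,0],1],
    [[0,0,0.55],[0,0,0],1]
  ]
}}

```text
clock: 10.75
tcp_pos: [583.5, 356.9, 185.9]
tool_rot: [1.994, 1.562, 0.53]
contact_force: [1.0, 0.0, 0.6]
grip_width: 85.6
```

Run:
```python
from h import *
pose(); T,im=snap('wrist','w6.png'); find('soap','wrist',T); find('soap_dish','wrist',T)
```

```text
t 10.75 tcp [583.5 356.9 185.9] xax [ 0.008  0.004 -1.   ] jaw deg 6.2 grip 85.6 F [1.  0.  0.6] j7 -0.65
wrist soap 0.78 [579. 353.  33.] px [311. 219.]
wrist soap_dish 0.76 [579. 379.   9.] px [315. 183.]
```

Soap rests in the dish, seen at z≈33. Next is the jar: fly over it with a −90° turn.

Emit:
{"method": "move_arm", "body": {
  "motion": [
    [[0.08,-0.16,0.05],[0,0,-0.28],1],
    [[0.16,-0.3,0.1],[0,0,-0.56],1],
    [[0.24,-0.45,0.1],[0,0,-0.84],1],
    [[0.34,-0.6,0.1],[0,0,-1],1],
    [[0.34,-0.72,0.1],[0,0,-1],1],
    [[0.34,-0.72,0.1],[0,0,-1],1]
  ]
}}

```text
clock: 11.5
tcp_pos: [687.5, 129.9, 213.6]
tool_rot: [1.3, 1.559, -0.699]
contact_force: [-0.9, -1.7, -0.2]
grip_width: 85.5
```

Emit:
{"method": "move_arm", "body": {
  "motion": [
    [[0,0,0],[0,0,-0.28],1],
    [[0,0,0],[0,0,-0.56],1],
    [[0,0,0],[0,0,-0.84],1],
    [[0,0,0],[0,0,-1],1],
    [[0,0,0],[0,0,-1],1]
  ]
}}

```text
clock: 12.0
tcp_pos: [686.8, 130.1, 212.7]
tool_rot: [1.131, 1.559, -1.392]
contact_force: [-0.6, 0.6, -0.8]
grip_width: 85.3
```

Emit:
{"method": "move_arm", "body": {
  "motion": [
    [[0,0,0],[0,0,-0.28],1],
    [[0,0,0],[0,0,-0.56],1],
    [[0,0,0],[0,0,-0.84],1],
    [[0,0,0],[0,0,-1],1],
    [[0,0,0],[0,0,-1],1]
  ]
}}

```text
clock: 12.5
tcp_pos: [686.2, 130.4, 212.0]
tool_rot: [1.041, 1.558, -2.004]
contact_force: [0.0, 0.5, -0.9]
grip_width: 85.6
```

Run:
```python
from h import *
pose(); T,im=snap('wrist','w7.png'); find('cream_jar','wrist',T); find('scrub_brush','wrist',T); find('plug','wrist',T)
```

```text
t 12.5 tcp [686.2 130.4 212. ] xax [-0.005 -0.012 -1.   ] jaw deg -84.5 grip 85.6 F [ 0.   0.5 -0.9] j7 -1.66
wrist cream_jar 0.72 [693. 138.  57.] px [307. 204.]
wrist scrub_brush 0.93 [572. 129.  54.] px [306. 328.]
wrist scrub_brush 0.5 [585. 343.  32.] px [110. 281.]
wrist plug 0.85 [636.   7.  38.] px [437. 270.]
```

View pics/w7.png

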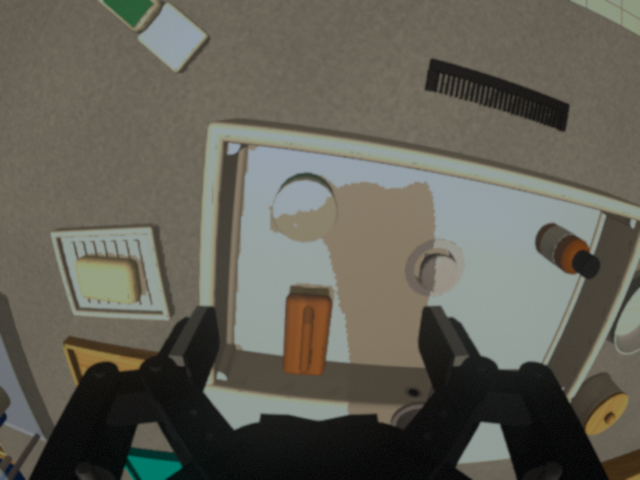

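The soap lies in the dish at (108,279). The jar lid centre is at (304,208), clear of the brush.

Run:
```python
from h import *
T=cam2w('wrist')
print([ray('wrist',p,T,63).round(1) for p in [(304,208),(272,210),(337,210),(304,175),(304,242)]])
print('plug',ray('wrist',(441,271),T,37),'bottle',ray('wrist',(586,264),T,104))
```

```text
[array([691.9, 140.1,  63. ]), array([687.9, 165.9,  63. ]), array([692.8, 113.3,  63. ]), array([718.9, 142.5,  63. ]), array([662.7, 137.6,  63. ])]
plug [635.3291522    2.03179103  37.        ] bottle [ 679.72022856 -116.48950403  104.        ]
```

Emit:
{"method": "move_arm", "body": {
  "motion": [
    [[0.01,0.032,0],[0.023,-0.01,0],1],
    [[0.01,0.032,-0.15],[0.023,-0.01,0],1],
    [[0.01,0.032,-0.3],[0.023,-0.01,0],1],
    [[0.01,0.032,-0.45],[0.023,-0.01,0],1],
    [[0.01,0.032,-0.55],[0.023,-0.01,0],1],
    [[0.01,0.032,-0.58],[0.023,-0.01,0],1],
    [[0.01,0.032,-0.58],[0.023,-0.01,0],1]
  ]
}}

```text
clock: 13.4
tcp_pos: [689.1, 140.1, 37.3]
tool_rot: [-0.701, 1.569, 2.54]
contact_force: [0.5, 0.3, 0.7]
grip_width: 85.6
```

Emit:
{"method": "move_arm", "body": {
  "motion": [
    [[0,0,0],[0,0,0],0.4],
    [[0,0,0],[0,0,0],0.4],
    [[0,0,0],[0,0,0],0.4],
    [[0,0,0],[0,0,0],0.4],
    [[0,0,0],[0,0,0],0.4],
    [[0,0,0],[0,0,0],0.4]
  ]
}}

```text
clock: 14.0
tcp_pos: [690.6, 140.5, 40.0]
tool_rot: [-2.607, 1.567, 0.633]
contact_force: [-0.7, 0.7, 6.6]
grip_width: 52.2
```

Jar gripped at 52 mm. I'll lift it and carry it to the tray's far half.

Emit:
{"method": "move_arm", "body": {
  "motion": [
    [[0,0,0.1],[0,0,0],0.4],
    [[0,0,0.25],[0,0,0],0.4],
    [[0,0,0.4],[0,0,0],0.4],
    [[0,0,0.5],[0,0,0.25],0.4],
    [[-0.05,0.08,0.52],[0,0,0.5],0.4],
    [[-0.15,0.2,0.52],[0,0,0.75],0.4],
    [[-0.25,0.3,0.52],[0,0,1],0.4],
    [[-0.3,0.35,0.52],[0,0,1],0.4]
  ]
}}

```text
clock: 14.8
tcp_pos: [597.5, 249.7, 197.2]
tool_rot: [-2.371, 1.565, 1.402]
contact_force: [-0.2, 0.8, -1.9]
grip_width: 52.1
```

Emit:
{"method": "move_arm", "body": {
  "motion": [
    [[-0.12,0.1,0],[0,0,0.2],0.4],
    [[-0.24,0.2,0],[0,0,0.4],0.4],
    [[-0.36,0.3,0],[0,0,0.6],0.4],
    [[-0.48,0.4,0],[0,0,0.8],0.4],
    [[-0.58,0.5,0],[0,0,1],0.4],
    [[-0.61,0.54,0],[0,0,1],0.4],
    [[-0.61,0.54,0],[0,0,1],0.4],
    [[-0.61,0.54,0],[0,0,1],0.4]
  ]
}}

```text
clock: 15.6
tcp_pos: [415.6, 410.8, 197.7]
tool_rot: [-2.606, 1.565, 1.689]
contact_force: [-0.3, -0.4, -1.2]
grip_width: 52.1
```

Run:
```python
from h import *
pose(); T,im=snap('wrist','w8.png'); find('cream_jar','wrist',T); find('toiletry_tray','wrist',T)
```

```text
t 15.6 tcp [415.6 410.8 197.7] xax [-0.001  0.005 -1.   ] jaw deg -23.9 grip 52.1 F [-0.3 -0.4 -1.2] j7 -1.35
wrist cream_jar 0.8 [418. 417. 216.] px [316. 320.]
wrist toiletry_tray 0.74 [204. 372.   6.] px [158. 312.]
wrist toiletry_tray 0.65 [428. 400.   2.] px [335. 209.]
```

View pics/w8.png

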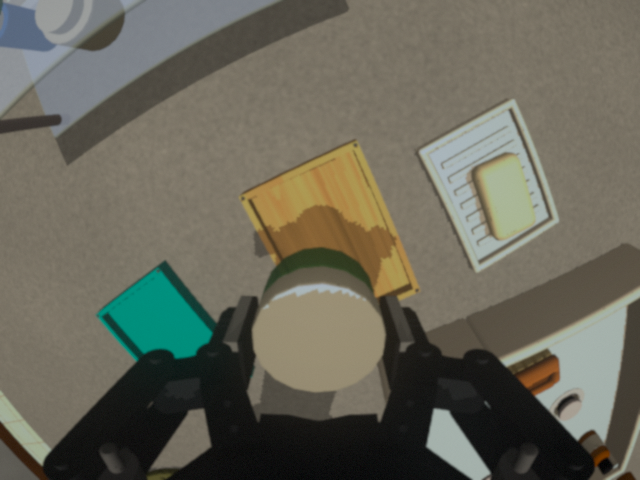

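The tray has corners (243,197), (355,142), (418,292), and the soap shows at (506,196) within the dish. I'll measure both.

Run:
```python
from h import *
T=cam2w('wrist')
P=np.array([ray('wrist',p,T,20)[:2] for p in [(243,197),(355,142),(418,292)]]); print('tray',P.round(),(P[0]+P[2])/2,np.linalg.norm(P[1]-P[0]),np.linalg.norm(P[1]-P[2]))
P=np.array([ray('wrist',p,T,16)[:2] for p in [(419,150),(514,100),(558,219),(476,271)]]); print('dish',P.round(),P.mean(0))
P=np.array([ray('wrist',p,T,34)[:2] for p in [(474,170),(520,154),(536,223),(496,240)]]); print('soap',P.round(),P.mean(0))
```

```text
tray [[359. 447.]
 [468. 451.]
 [472. 293.]] [415.16704068 369.90388872] 109.69690596028869 158.31643217126324
dish [[519. 422.]
 [626. 433.]
 [643. 300.]
 [536. 286.]] [580.75865543 360.43022157]
soap [[556. 391.]
 [606. 388.]
 [605. 317.]
 [559. 319.]] [581.52480628 353.9127048 ]
```

Soap is about 7 mm from the dish centre. The jar is over the tray's far half, so I'll lower it.

Emit:
{"method": "move_arm", "body": {
  "motion": [
    [[0,-0.006,-0.15],[0,0,0],0.4],
    [[0,-0.006,-0.3],[0,0,0],0.4],
    [[0,-0.006,-0.45],[0,0,0],0.4],
    [[0,-0.006,-0.53],[0,0,0],0.4],
    [[0,-0.006,-0.56],[0,0,0],0.4],
    [[0,-0.006,-0.572],[0,0,0],0.4],
    [[0,-0.006,-0.577],[0,0,0],0.4],
    [[0,-0.006,-0.577],[0,0,0],0.4]
  ]
}}

```text
clock: 16.55
tcp_pos: [417.1, 408.8, 25.5]
tool_rot: [-2.79, 1.564, 1.503]
contact_force: [0.8, 0.5, -0.3]
grip_width: 52.0
```

```bash
python3 -c "
from h import *
pose()"
```

```text
t 16.55 tcp [417.1 408.8  25.5] xax [ 0.     0.007 -1.   ] jaw deg -24.1 grip 52.0 F [ 0.8  0.5 -0.3] j7 -1.41
```

Emit:
{"method": "move_arm", "body": {
  "motion": [
    [[0,0,-0.004],[0,0,0],0.4],
    [[0,0,-0.008],[0,0,0],0.4],
    [[0,0,-0.011],[0,0,0],0.4],
    [[0,0,-0.011],[0,0,0],0.4]
  ]
}}

```text
clock: 16.95
tcp_pos: [417.8, 409.5, 23.9]
tool_rot: [-3.007, 1.562, 1.286]
contact_force: [-1.4, -1.5, 10.2]
grip_width: 51.9
```

Emit:
{"method": "move_arm", "body": {
  "motion": [
    [[0,0,0],[0,0,0],0.8],
    [[0,0,0],[0,0,0],0.8],
    [[0,0,0],[0,0,0],0.8],
    [[0,0,0.05],[0,0,0],0.8],
    [[0,0,0.18],[0,0,0],0.8],
    [[0,0,0.33],[0,0,0],1],
    [[0,0,0.48],[0,0,0],1],
    [[0,0,0.6],[0,0,0],1]
  ]
}}

```text
clock: 17.75
tcp_pos: [417.9, 409.7, 206.5]
tool_rot: [-3.074, 1.561, 1.219]
contact_force: [0.5, 0.1, -1.0]
grip_width: 85.5
```

Run:
```python
from h import *
pose(); T,im=snap('wrist','w9.png'); find('cream_jar','wrist',T); find('toiletry_tray','wrist',T)
```

```text
t 17.75 tcp [417.9 409.7 206.5] xax [ 0.004  0.01  -1.   ] jaw deg -24.1 grip 85.5 F [ 0.5  0.1 -1. ] j7 -1.35
wrist cream_jar 0.7 [422. 408.  45.] px [324. 214.]
wrist toiletry_tray 0.78 [414. 363.   5.] px [334. 247.]
wrist toiletry_tray 0.61 [207. 372.   3.] px [162. 308.]
```

The jar stands in the tray, top at z≈45. Next is the bottle.

Emit:
{"method": "move_arm", "body": {
  "motion": [
    [[0.1,-0.12,0.05],[0,0,-0.2],1],
    [[0.2,-0.24,0.05],[0,0,-0.4],1],
    [[0.3,-0.36,0.05],[0,0,-0.6],1],
    [[0.4,-0.48,0.05],[0,0,-0.8],1],
    [[0.5,-0.6,0.05],[0,0,-1],1],
    [[0.6,-0.72,0.05],[0,0,-1],1],
    [[0.68,-0.85,0.05],[0,0,-1],1],
    [[0.72,-0.97,0.05],[0,0,-1],1]
  ]
}}

```text
clock: 18.7
tcp_pos: [635.7, 116.8, 219.1]
tool_rot: [3.092, 1.56, 0.576]
contact_force: [0.2, 0.3, 1.9]
grip_width: 85.4
```

Emit:
{"method": "move_arm", "body": {
  "motion": [
    [[0.03,-0.15,0],[0,0,-0.25],1],
    [[0.05,-0.3,0],[0,0,-0.5],1],
    [[0.08,-0.45,0],[0,0,-0.75],1],
    [[0.1,-0.6,0],[0,0,-1],1],
    [[0.12,-0.75,0],[0,0,-1],1],
    [[0.12,-0.8,0],[0,0,-1],1],
    [[0.12,-0.8,0],[0,0,-1],1]
  ]
}}

```text
clock: 19.4
tcp_pos: [670.4, -127.4, 217.1]
tool_rot: [2.875, 1.563, -0.17]
contact_force: [-1.1, 0.7, 0.8]
grip_width: 85.7
```

Run:
```python
from h import *
pose(); T,im=snap('wrist','w10.png'); find('amber_bottle','wrist',T); find('plug','wrist',T);find('steel_bowl','wrist',T)
```

```text
t 19.4 tcp [ 670.4 -127.4  217.1] xax [ 0.008 -0.001 -1.   ] jaw deg -84.4 grip 85.7 F [-1.1  0.7  0.8] j7 -1.27
wrist amber_bottle 0.56 [ 682. -120.   79.] px [309. 207.]
wrist plug 0.85 [636.   0.  38.] px [181. 232.]
wrist steel_bowl 0.84 [ 572. -374.    8.] px [514. 304.]
wrist steel_bowl 0.64 [ 746. -361.    4.] px [540. 158.]
wrist steel_bowl 0.64 [ 625. -552.    3.] px [621. 270.]
```

View pics/w10.png

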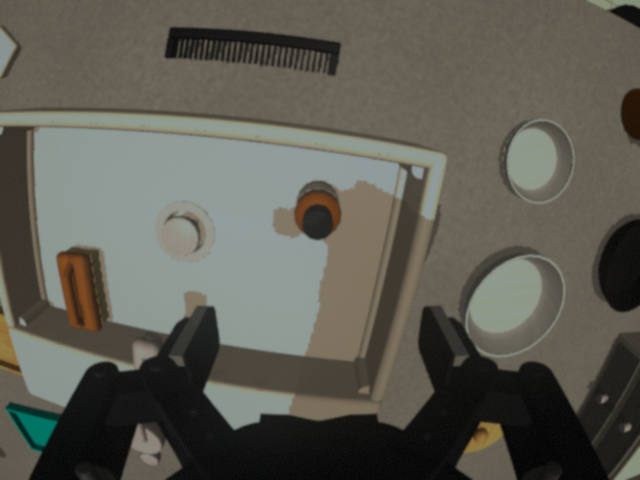

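Cap centre (317,223), plug cap (183,235), bowl rim spanning (465..565, 254..356).

Run:
```python
from h import *
T=cam2w('wrist')
print('cap',ray('wrist',(317,223),T,104),'plug',ray('wrist',(183,235),T,37))
pts=[(466,310),(564,285),(540,255),(490,354),(510,257),(545,335)]
P=np.array([ray('wrist',p,T,34)[:2] for p in pts]).astype(np.float32); print(P.round(), cv2.minEnclosingCircle(P), cv2.fitEllipse(P))
```

```text
cap [ 677.88674462 -119.30654416  104.        ] plug [632.87360226   5.96186375  37.        ]
[[ 579. -289.]
 [ 616. -413.]
 [ 649. -363.]
 [ 521. -340.]
 [ 643. -325.]
 [ 548. -412.]] ((584.1661987304688, -356.2313537597656), 66.95954132080078) ((583.93212890625, -355.614013671875), (129.70492553710938, 134.7740478515625), 145.82861328125)
```

Emit:
{"method": "move_arm", "body": {
  "motion": [
    [[0.022,0.025,0],[0,0.015,0],1],
    [[0.022,0.025,-0.12],[0,0.015,0],1],
    [[0.022,0.025,-0.27],[0,0.015,0],1],
    [[0.022,0.025,-0.42],[0,0.015,0],1],
    [[0.022,0.025,-0.54],[0,0.015,0],1],
    [[0.022,0.025,-0.577],[0,0.015,0],1],
    [[0.022,0.025,-0.577],[0,0.015,0],1]
  ]
}}

```text
clock: 20.3
tcp_pos: [677.9, -111.1, 43.8]
tool_rot: [-1.375, 1.567, 1.874]
contact_force: [0.8, -0.3, 0.5]
grip_width: 85.6
```

Emit:
{"method": "move_arm", "body": {
  "motion": [
    [[0,0,0],[0,0,0],0.25],
    [[0,0,0],[0,0,0],0.25],
    [[0,0,0],[0,0,0],0.25],
    [[0,0,0],[0,0,0],0.25],
    [[0,0,0],[0,0,0],0.25],
    [[0,0,0],[0,0,0],0.25],
    [[0,0,0],[0,0,0],0.25]
  ]
}}

```text
clock: 21.0
tcp_pos: [679.2, -111.6, 46.1]
tool_rot: [-2.437, 1.567, 0.812]
contact_force: [0.1, -2.3, 7.1]
grip_width: 36.5
```

Bottle gripped at 36.5 mm. I'll carry it to the tray's near half.

Emit:
{"method": "move_arm", "body": {
  "motion": [
    [[0,0,0.1],[0,0,0],0.25],
    [[0,0,0.25],[0,0,0],0.25],
    [[0,0,0.4],[0,0,0],0.25],
    [[0,0,0.52],[0,0,0],0.25],
    [[0,0.1,0.58],[0,0,0.25],0.25],
    [[0,0.25,0.58],[0,0,0.5],0.25],
    [[0,0.4,0.58],[0,0,0.75],0.25],
    [[-0.05,0.55,0.58],[0,0,1],0.25]
  ]
}}

```text
clock: 21.8
tcp_pos: [664.7, 55.2, 220.7]
tool_rot: [-2.755, 1.566, 1.022]
contact_force: [0.6, 1.0, -1.7]
grip_width: 36.6
```

Emit:
{"method": "move_arm", "body": {
  "motion": [
    [[-0.1,0.12,0],[0,0,0.2],0.25],
    [[-0.2,0.24,0],[0,0,0.4],0.25],
    [[-0.3,0.36,0],[0,0,0.6],0.25],
    [[-0.4,0.48,0],[0,0,0.8],0.25],
    [[-0.5,0.6,0],[0,0,1],0.25],
    [[-0.6,0.72,0],[0,0,1],0.25],
    [[-0.7,0.84,0],[0,0,1],0.25],
    [[-0.78,0.92,0],[0,0,1],0.25]
  ]
}}

```text
clock: 22.6
tcp_pos: [428.2, 334.0, 221.5]
tool_rot: [-2.776, 1.564, 1.527]
contact_force: [-0.1, 0.5, -0.5]
grip_width: 36.5
```

Run:
```python
from h import *
pose(); T,im=snap('wrist','w11.png'); find('cream_jar','wrist',T); find('amber_bottle','wrist',T); find('toiletry_tray','wrist',T)
```

```text
t 22.6 tcp [428.2 334.  221.5] xax [ 0.     0.007 -1.   ] jaw deg -23.5 grip 36.5 F [-0.1  0.5 -0.5] j7 -1.22
wrist cream_jar 0.69 [419. 409.  42.] px [274. 135.]
wrist amber_bottle 0.96 [431. 345. 252.] px [314. 326.]
wrist amber_bottle 0.33 [416. 363.   5.] px [295. 177.]
wrist toiletry_tray 0.9 [200. 340.   5.] px [136. 273.]
wrist toiletry_tray 0.67 [422. 409.  43.] px [277. 134.]
```

View pics/w11.png

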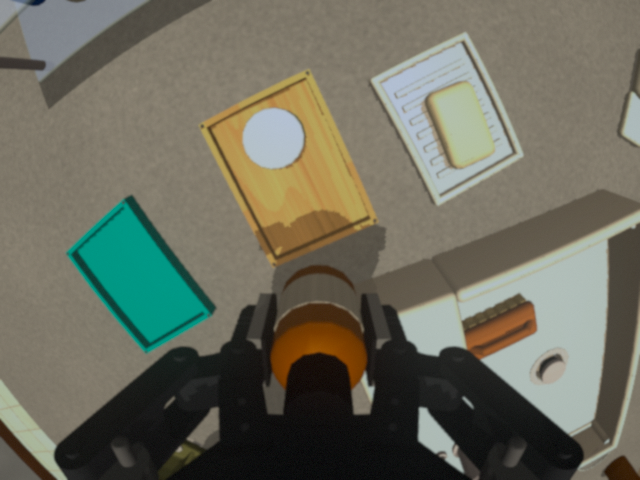

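Run:
```python
from h import *
T=cam2w('wrist'); pose()
P=np.array([ray('wrist',p,T,20)[:2] for p in [(202,125),(309,71),(376,222),(274,264)]]); print('tray',P.round(),P.mean(0)); print('jar',ray('wrist',(274,138),T,47))
```

```text
t 22.8 tcp [430.2 331.7 221.3] xax [ 0.001  0.005 -1.   ] jaw deg -23.5 grip 36.4 F [ 0.5 -0.7 -0.8] j7 -1.21
tray [[360. 445.]
 [471. 448.]
 [474. 291.]
 [364. 291.]] [417.2074007  368.62038754]
jar [420.70900386 404.10930445  47.        ]
```

Emit:
{"method": "move_arm", "body": {
  "motion": [
    [[-0.04,0,-0.15],[0,0,0],0.25],
    [[-0.04,0,-0.3],[0,0,0],0.25],
    [[-0.04,0,-0.45],[0,0,0],0.25],
    [[-0.04,0,-0.56],[0,0,0],0.25],
    [[-0.04,0,-0.6],[0,0,0],0.25],
    [[-0.04,0,-0.62],[0,0,0],0.25],
    [[-0.04,0,-0.63],[0,0,0],0.25],
    [[-0.04,0,-0.63],[0,0,0],0.25]
  ]
}}

```text
clock: 23.6
tcp_pos: [419.2, 332.0, 33.4]
tool_rot: [-3.116, 1.564, 1.186]
contact_force: [1.1, -0.6, -0.6]
grip_width: 36.4
```

```bash
python3 -c "
from h import *
pose()"
```

```text
t 23.6 tcp [419.2 332.   33.4] xax [ 0.003  0.006 -1.   ] jaw deg -23.5 grip 36.4 F [ 1.1 -0.6 -0.6] j7 -1.31
```

Emit:
{"method": "move_arm", "body": {
  "motion": [
    [[0,0,-0.004],[0,0,0],0.25],
    [[0,0,-0.008],[0,0,0],0.25],
    [[0,0,-0.012],[0,0,0],0.25],
    [[0,0,-0.015],[0,0,0],0.25],
    [[0,0,-0.015],[0,0,0],0.25]
  ]
}}

```text
clock: 24.1
tcp_pos: [419.6, 332.4, 30.1]
tool_rot: [3.053, 1.562, 1.071]
contact_force: [-0.8, -1.2, 10.0]
grip_width: 36.3
```

```bash
python3 -c "
from h import *
pose()"
```

```text
t 24.1 tcp [419.6 332.4  30.1] xax [ 0.004  0.007 -1.   ] jaw deg -23.5 grip 36.3 F [-0.8 -1.2 10. ] j7 -1.31
```

On the floor with 10 N. I'll release and rise.

Emit:
{"method": "move_arm", "body": {
  "motion": [
    [[0,0,0],[0,0,0],0.75],
    [[0,0,0],[0,0,0],0.75],
    [[0,0,0],[0,0,0],0.75],
    [[0,0,0],[0,0,0],0.75],
    [[0,0,0.1],[0,0,0],0.75],
    [[0,0,0.25],[0,0,0],0.75],
    [[0,0,0.4],[0,0,0],1],
    [[0,0,0.55],[0,0,0],1]
  ]
}}

```text
clock: 24.9
tcp_pos: [419.2, 332.1, 196.6]
tool_rot: [3.101, 1.563, 1.12]
contact_force: [1.7, 0.9, -0.6]
grip_width: 85.2
```

Run:
```python
from h import *
pose(); T,im=snap('wrist','w12.png'); find('amber_bottle','wrist',T); find('cream_jar','wrist',T)
```

```text
t 24.9 tcp [419.2 332.1 196.6] xax [ 0.003  0.007 -1.   ] jaw deg -23.5 grip 85.2 F [ 1.7  0.9 -0.6] j7 -1.24
wrist amber_bottle 0.56 [425. 338.  62.] px [322. 213.]
wrist cream_jar 0.63 [419. 407.  42.] px [280. 132.]
```

View pics/w12.png

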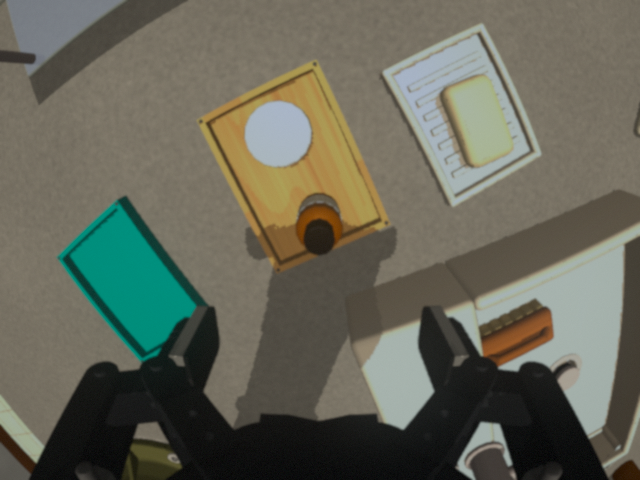

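The jar (279,133) and bottle (320,225) stand in the tray. Now the plug.

Emit:
{"method": "move_arm", "body": {
  "motion": [
    [[0.09,-0.12,0.05],[0,0,-0.2],1],
    [[0.18,-0.24,0.05],[0,0,-0.4],1],
    [[0.27,-0.36,0.05],[0,0,-0.6],1],
    [[0.36,-0.48,0.05],[0,0,-0.8],1],
    [[0.45,-0.6,0.05],[0,0,-1],1],
    [[0.54,-0.72,0.05],[0,0,-1],1],
    [[0.63,-0.84,0.05],[0,0,-1],1],
    [[0.7,-0.96,0.05],[0,0,-1],1]
  ]
}}

```text
clock: 25.85
tcp_pos: [631.3, 43.7, 211.0]
tool_rot: [2.924, 1.559, 0.419]
contact_force: [0.1, 0.6, 0.3]
grip_width: 85.6
```

Emit:
{"method": "move_arm", "body": {
  "motion": [
    [[0.01,-0.12,0],[0,0,-0.25],1],
    [[0.02,-0.14,0],[0,0,-0.5],1],
    [[0.02,-0.14,0],[0,0,-0.75],1],
    [[0.02,-0.14,0],[0,0,-1],1],
    [[0.02,-0.14,0],[0,0,-1],1],
    [[0.02,-0.14,0],[0,0,-1],1]
  ]
}}

```text
clock: 26.45
tcp_pos: [636.8, 1.9, 209.8]
tool_rot: [2.85, 1.561, -0.174]
contact_force: [0.4, 0.1, -1.0]
grip_width: 85.3
```

Run:
```python
from h import *
pose(); T,im=snap('wrist','w13.png'); pose(); find('plug','wrist',T); cv2.imwrite('pics/w13c.png',im[130:330,200:440,::-1])
print([np.round(proj('wrist',(632,4,z),T)) for z in (37,)])
g=cv2.cvtColor(im,cv2.COLOR_RGB2GRAY)
```

```text
t 26.45 tcp [636.8   1.9 209.8] xax [ 0.01  -0.002 -1.   ] jaw deg -83.3 grip 85.3 F [ 0.4  0.1 -1. ] j7 -1.45
t 26.5 tcp [636.9   1.9 210.1] xax [ 0.01  -0.002 -1.   ] jaw deg -83.3 grip 85.2 F [-0.1  0.3 -0.6] j7 -1.45
wrist plug 0.96 [632.   3.  33.] px [316. 215.]
[array([314., 216.])]
```

View pics/w13c.png

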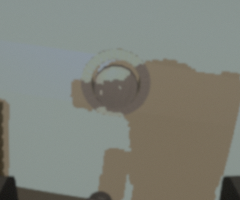

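The plug cap is at full-image (314,216) → (632,4). I'll descend with a 55 mm opening.

Emit:
{"method": "move_arm", "body": {
  "motion": [
    [[-0.016,0.007,-0.1],[0,0.019,0],0.68],
    [[-0.016,0.007,-0.25],[0,0.019,0],0.68],
    [[-0.016,0.007,-0.4],[0,0.019,0],0.68],
    [[-0.016,0.007,-0.52],[0,0.019,0],0.68],
    [[-0.016,0.007,-0.58],[0,0.019,0],0.68],
    [[-0.016,0.007,-0.6],[0,0.019,0],0.68],
    [[-0.016,0.007,-0.615],[0,0.019,0],0.68],
    [[-0.016,0.007,-0.615],[0,0.019,0],0.68]
  ]
}}

```text
clock: 27.35
tcp_pos: [632.7, 3.9, 26.4]
tool_rot: [2.316, 1.569, -0.709]
contact_force: [0.4, 0.1, -0.2]
grip_width: 57.9
```

```bash
python3 -c "
from h import *
pose()"
```

```text
t 27.35 tcp [632.7   3.9  26.4] xax [ 0.002 -0.001 -1.   ] jaw deg -83.3 grip 57.9 F [ 0.4  0.1 -0.2] j7 -1.43
```

Emit:
{"method": "move_arm", "body": {
  "motion": [
    [[0,0,-0.006],[0,0,0],0.68],
    [[0,0,-0.012],[0,0,0],0.68],
    [[0,0,-0.013],[0,0,0],0.55],
    [[0,0,-0.013],[0,0,0],0.3],
    [[0,0,-0.013],[0,0,0],0.3],
    [[0,0,-0.013],[0,0,0],0.3],
    [[0,0,-0.013],[0,0,0],0.3],
    [[0,0,-0.013],[0,0,0],0.3]
  ]
}}

```text
clock: 28.15
tcp_pos: [632.9, 3.9, 22.9]
tool_rot: [2.487, 1.568, -0.538]
contact_force: [-1.1, -0.3, 5.8]
grip_width: 37.4
```

```bash
python3 -c "
from h import *
pose()"
```

```text
t 28.15 tcp [632.9   3.9  22.9] xax [ 0.002 -0.001 -1.   ] jaw deg -83.3 grip 37.4 F [-1.1 -0.3  5.8] j7 -1.43
```

Emit:
{"method": "move_arm", "body": {
  "motion": [
    [[0,0,0.03],[0,0,0],0.3],
    [[0,0,0.06],[0,0,0],0.3],
    [[0,0,0.1],[0,0,0],0.3],
    [[0,0,0.2],[0,0,0],0.3],
    [[0,0,0.33],[0,0,0],0.3],
    [[0,0,0.46],[0,0,0],0.3],
    [[0,0,0.5],[0,0,0],0.3],
    [[0,0,0.5],[0,0,0],0.3]
  ]
}}

```text
clock: 28.95
tcp_pos: [634.2, 3.9, 175.9]
tool_rot: [2.876, 1.564, -0.149]
contact_force: [0.4, -0.7, -1.0]
grip_width: 37.3
```

```bash
python3 -c "
from h import *
pose();T,im=snap('wrist','w14.png');find('plug','wrist',T)"
```

```text
t 28.95 tcp [634.2   3.9 175.9] xax [ 0.007 -0.001 -1.   ] jaw deg -83.3 grip 37.3 F [ 0.4 -0.7 -1. ] j7 -1.45
wrist plug 0.87 [634.   2. 187.] px [322. 326.]
```

The plug is held. Carry it to the bowl.

Emit:
{"method": "move_arm", "body": {
  "motion": [
    [[0,-0.13,0.03],[0,0,0],0.3],
    [[-0.03,-0.28,0.03],[0,0,0],0.3],
    [[-0.06,-0.43,0.03],[0,0,0],0.3],
    [[-0.09,-0.58,0.03],[0,0,0],0.3],
    [[-0.12,-0.73,0.03],[0,0,0],0.3],
    [[-0.15,-0.87,0.03],[0,0,0],0.3],
    [[-0.16,-0.95,0.03],[0,0,0],0.3],
    [[-0.16,-0.95,0.03],[0,0,0],0.3]
  ]
}}

```text
clock: 29.85
tcp_pos: [581.2, -286.4, 178.9]
tool_rot: [0.572, 1.566, -2.461]
contact_force: [-0.4, 0.0, -0.8]
grip_width: 37.4
```

Emit:
{"method": "move_arm", "body": {
  "motion": [
    [[0,-0.1,0],[0,0,0],0.3],
    [[-0.01,-0.25,0],[0,0,0],0.3],
    [[-0.01,-0.25,0],[0,0,0],0.3],
    [[-0.01,-0.25,0],[0,0,0],0.3]
  ]
}}

```text
clock: 30.25
tcp_pos: [577.2, -361.4, 176.7]
tool_rot: [0.033, 1.564, -3.001]
contact_force: [-0.3, 1.6, -1.7]
grip_width: 37.5
```

Run:
```python
from h import *
pose(); T,im=snap('wrist','w15.png'); pose(); find('steel_bowl','wrist',T); find('plug','wrist',T)
```

```text
t 30.25 tcp [ 577.2 -361.4  176.7] xax [-0.006 -0.001 -1.   ] jaw deg -83.8 grip 37.5 F [-0.3  1.6 -1.7] j7 -0.88
t 30.3 tcp [ 578.  -359.8  177. ] xax [-0.006 -0.    -1.   ] jaw deg -83.7 grip 37.0 F [ 0.5  0.3 -1.1] j7 -0.88
wrist steel_bowl 0.98 [ 733. -355.    3.] px [331.  28.]
wrist steel_bowl 0.85 [ 636. -565.    4.] px [535. 175.]
wrist steel_bowl 0.62 [ 579. -366.    3.] px [323. 206.]
wrist plug 0.73 [ 579. -361.  190.] px [315. 323.]
```

View pics/w15.png

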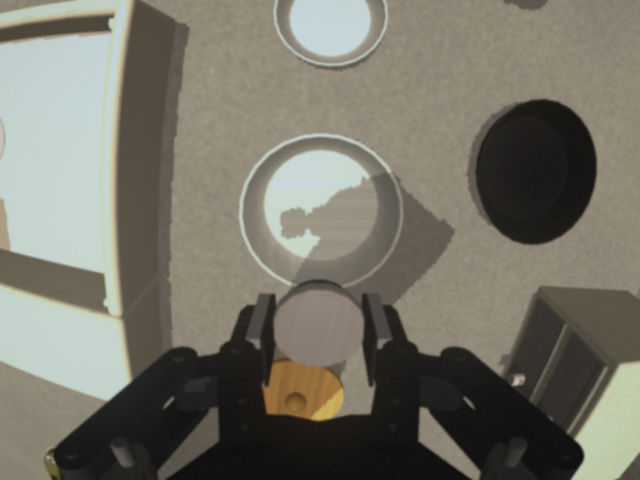

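Bowl rim spans cols 240–403, rows 133–287. A wooden-lidded pot at (300,390) is nearby, so I'll check clearance.

Run:
```python
from h import *
T=cam2w('wrist')
P=np.array([ray('wrist',p,T,34)[:2] for p in [(240,211),(403,211),(321,133),(318,288)]]); print(P.round(),((P[0]+P[1])/2).round(1),((P[2]+P[3])/2).round(1))
print('pot',[ray('wrist',p,T,z).round() for p in [(296,402),(305,372)] for z in (60,90)])
S=cam2w('side'); print('pot side',[ray('side',p,S,z).round() for p,z in [((300,342),60),((300,342),80),((301,375),0)]])
```

```text
[[ 577. -296.]
 [ 592. -427.]
 [ 646. -354.]
 [ 516. -366.]] [ 584.8 -361.6] [ 580.9 -360.3]
pot [array([ 403., -358.,   60.]), array([ 433., -357.,   90.]), array([ 443., -363.,   60.]), array([ 468., -362.,   90.])]
pot side [array([ 413., -347.,   60.]), array([ 412., -364.,   80.]), array([ 412., -381.,    0.])]
```

Emit:
{"method": "move_arm", "body": {
  "motion": [
    [[0.017,-0.004,-0.12],[0,0,0],0.3],
    [[0.017,-0.004,-0.27],[0,0,0],0.3],
    [[0.017,-0.004,-0.4],[0,0,0],0.3],
    [[0.017,-0.004,-0.48],[0,0,0],0.3],
    [[0.017,-0.004,-0.52],[0,0,0],0.3],
    [[0.017,-0.004,-0.545],[0,0,0],0.3],
    [[0.017,-0.004,-0.556],[0,0,0],0.3],
    [[0.017,-0.004,-0.556],[0,0,0],0.3]
  ]
}}

```text
clock: 31.2
tcp_pos: [584.5, -360.3, 11.9]
tool_rot: [0.266, 1.567, -2.764]
contact_force: [-0.5, -1.0, -0.7]
grip_width: 37.3
```

```bash
python3 -c "
from h import *
pose()"
```

```text
t 31.2 tcp [ 584.5 -360.3   11.9] xax [-0.003 -0.001 -1.   ] jaw deg -83.6 grip 37.3 F [-0.5 -1.  -0.7] j7 -0.87
```

Emit:
{"method": "move_arm", "body": {
  "motion": [
    [[0,0,-0.006],[0,0,0],0.3],
    [[0,0,-0.013],[0,0,0],0.3],
    [[0,0,-0.015],[0,0,0],0.3],
    [[0,0,-0.015],[0,0,0],0.3]
  ]
}}

```text
clock: 31.6
tcp_pos: [584.5, -360.3, 7.6]
tool_rot: [0.293, 1.567, -2.737]
contact_force: [-0.3, -0.5, -1.8]
grip_width: 36.7
```

Emit:
{"method": "move_arm", "body": {
  "motion": [
    [[0,0,0],[0,0,0],0.62],
    [[0,0,0],[0,0,0],0.62],
    [[0,0,0],[0,0,0],0.62],
    [[0,0,0.04],[0,0,0],0.62],
    [[0,0,0.12],[0,0,0],0.62],
    [[0,0,0.27],[0,0,0],0.7],
    [[0,0,0.42],[0,0,0],1],
    [[0,0,0.55],[0,0,0],1]
  ]
}}

```text
clock: 32.4
tcp_pos: [584.7, -360.6, 176.2]
tool_rot: [1.037, 1.568, -1.993]
contact_force: [0.8, -0.4, 0.7]
grip_width: 84.9
```

Run:
```python
from h import *
pose(); T,im=snap('wrist','w16.png'); find('plug','wrist',T); find('steel_bowl','wrist',T)
for n in ('scene','side'):
    T,im2=snap(n,n+'9.png')
    for th in ('soap','cream_jar','amber_bottle','scrub_brush','plug'): find(th,n,T,0.3)
s=cv2.imread('pics/side9.png'); s=s[130:400,150:550]
w=im[100:350,150:500,::-1]
h=np.zeros((max(s.shape[0],w.shape[0]),s.shape[1]+w.shape[1],3),np.uint8); h[:s.shape[0],:s.shape[1]]=s; h[:w.shape[0],s.shape[1]:]=w
cv2.imwrite('pics/final.png',h)
```

```text
t 32.4 tcp [ 584.7 -360.6  176.2] xax [-0.001 -0.003 -1.   ] jaw deg -83.6 grip 84.9 F [ 0.8 -0.4  0.7] j7 -0.88
wrist plug 0.85 [ 588. -360.   20.] px [317. 211.]
wrist steel_bowl 0.85 [ 739. -355.    3.] px [331.  30.]
wrist steel_bowl 0.6 [ 572. -366.    6.] px [321. 224.]
scene soap 0.53 [588. 341.  31.] px [441. 236.]
scene cream_jar 0.53 [423. 394.  43.] px [419. 205.]
scene amber_bottle 0.54 [428. 318.  55.] px [405. 210.]
scene scrub_brush 0.7 [568. 112.  50.] px [386. 253.]
scene plug 0.47 [ 589. -361.   23.] px [258. 326.]
side soap 0.58 [586. 349.  38.] px [346. 169.]
side soap 0.58 [ 579. -346.   14.] px [381. 352.]
side soap 0.36 [563. 112.  48.] px [348. 211.]
side cream_jar 0.6 [413. 401.  51.] px [289. 159.]
side amber_bottle 0.5 [ 579. -366.   19.] px [383. 358.]
side amber_bottle 0.49 [418. 313.  64.] px [291. 170.]
side scrub_brush 0.79 [566. 113.  47.] px [349. 211.]
side plug 0.61 [ 579. -367.   21.] px [383. 358.]
```

View pics/final.png

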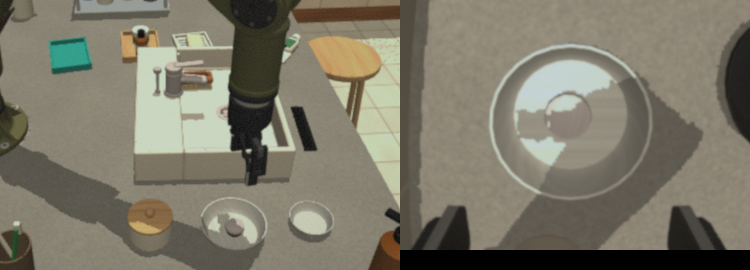

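The plug sits in the middle of the large metal bowl (crop (567,113)). Jar and bottle stand in the tray, the soap is in the dish, the brush hasn't moved, and the gripper is clear.

```bash
python3 -c "
from h import *
print(bot.hand_in())"
```

```text
the job is handed in; nothing more can be done
None
```

I finished every step of the task and handed the job in at about 32.5 s on the robot's clock. The hand-in gives no verdict.

- **Lift rod:** pushed down 25 mm to its lower stop, where it held about 25 N. The plug rose out of the drain.
- **Soap:** in the soap dish, about 7 mm from its centre by my ray measurement. Its top was seen at about z 33 mm, where 36 mm would be expected lying on the ribs.
- **Cream jar and amber bottle:** both set down on the wooden tray's floor with light contact (10 N). They showed upright side by side in the wrist view afterwards.
- **Plug:** in the larger metal bowl. My last estimates put it 4 to 8 mm from the bowl's centre.
- **Brush:** detected within about 5 mm of where it started.
- **Gripper:** open and clear of everything at hand-in.

**What disagreed:** the trained networks' points varied by up to about 30 mm for the dish and tray, so I relied on corner and rim rays instead. The side camera also reported "soap" and "amber bottle" inside the bowl. The pictures show that these were false detections of the plug and bowl. I found no failed check.

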